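# Thread the label-roll spindle

## Robot

A 6-joint arm with a two-finger parallel gripper is mounted at the origin on the work surface. World frame = base frame: x ahead of the robot, y to its left, z up, the work surface at z = 0. Lengths are in m, angles in rad, forces in N, time in s.
With the tool pointing down it reaches from about 0.35 to 0.875 m from the base axis. Payload 4.2 kg.
Tool frame: the origin (TCP) lies between the finger pads; the fingertips stand 25 mm ahead of it and the grasp point (between the pads) lies 6 mm ahead of it (arm.tip_reach is the distance from the TCP to the fingertips, in m); z points along the fingers, y is the line along which they close (so a half turn about z gives the same grasp; the last joint's range is limited). The gripper opens to 85 mm and grips with 20 to 120 N. Pads are 22 mm wide; open, the fingers measure 114 mm over their backs; the gripper's body (76 mm by 85 mm) begins 54 mm behind the grasp point. The pads swing forward as they close: fully open they stand 13 mm farther back than shut.
Start: joints at [1.373, 0.385, 0.008, 0, -1.194, -0.259], TCP at [0.276, 0.561, 0.256] pointing down, gripper open.
Joint ranges: [-3.14, 3.14], [-1.21, 2.06], [-1.07, 1.41], [-3.16, 2.05], [-2.99, -0.16], [-3.1, 3.1]. Speed limits (rad/s): [2.79, 2.79, 3.14, 3.14, 3.14, 3.14].

## Interface

Orientations are given as a 3x3 rotation matrix whose columns are the frame's x, y, z axes.
In Python, from workcell import readout, imaging, arm, nets gives the robot as it stands.
- The arm moves only by the shell command python3 -m inch 'ROWS' [FORCE]. ROWS is JSON, a list of rows, each a list of 3 entries, a list of its own where there are three numbers: the turn, a rotation vector about the tool's x, y, z normalised to -1 to 1, where 1 is 360 degrees, then the shift along the tool's x, y, z normalised to -1 to 1, where 1 is 15 cm, then the opening, from 0 (shut) to 1 (fully open). A call has 1 to 20 rows; each row shifts and turns the commanded pose from where the row before left it, along the tool's axes as they then stand; what a row does not reach is not made up. A row lasts 1/10 s, in which the tool goes at most 50 mm and 8.59 degrees, less where a joint would pass 70% of its speed; a pose out of reach is approached as far as the arm can. A call with a number of a shift or a turn outside -1 to 1 is refused whole. A call with a gripper value outside its range is refused whole. The fingers move at their own pace and stop on an object; FORCE is the grip in N (left out, the last holds). Time passes only in rows, so rows that do not move let the fingers close. It gives the time, the measured TCP pose, the force, the opening and the grip force at its end, in the units of the state.
- readout.get_obs(): the state, without advancing time (a new reading comes with each control period).
- imaging.camera(name): name is "scene" or "top" or "wrist"; returns a dict with "pixels" (420x560x3 uint8, red, green, blue), "fovy" (degrees; the focal length in pixels is half the picture's height over the tangent of half this angle, whatever the lens; pixels are square), "cx", "cy" (the principal point, pixels), "view" (4x4, takes a point from world to camera coordinates). Camera axes: x right, y down, z forward; pixel columns grow to the right and rows downward; lengths in m; the calibration is good to about 2 mm. A picture is of the moment at which its call begins. There is no depth.
- arm.hand_in(): hands the job in; it is judged then, once.
Trained networks look in the newest picture that a camera, given by its name, has taken for a name from the list of things; names that differ only in an ending like _2 or _b are one class to them, and where a whole thing is asked for, a point or a joint stands for the part that bears it (a point fixed in the world has none). Each returns a list of dicts, best first, with "confidence" (0 to 1); they miss things now and then, are a little off and sometimes report something else, mostly with a low value. They report only what shows in the picture. A call takes as long as a camera call. They do not tell look-alikes from the thing itself.
- nets.spot_in(query, camera): "extent" ([centre column, centre row, width, height] in pixels, round what is visible of it).
- nets.pinpoint(query, camera): "xy" ([column, row] in pixels: a listed point, or the origin of a listed thing).
The state is a dict: "t": time; "q": joint angles; "qd": joint speeds; "tau": joint torques, N m; "position": TCP position; "eef_rot": TCP orientation; "ft_force": force on the tool from outside, world axes, zero at the start; "moment": the same for the moment, N m; "width": finger opening in m; "grip_force": force on a finger pad.
Only numpy, scipy, OpenCV 4.12 (cv2) and the standard library are available. Lean on these libraries where they do the work, as an engineer would, in place of code of your own. Each camera call takes 0.05 s, during which the arm holds its last target. There are 200 camera calls.

## Task

Fit the spindle for the specimen-label roll: take the long blue-handled spindle from its rack, thread it through the blue-ringed cheek of the white holder, on through the roll's core and out through the far cheek, until its collar is up against the ringed cheek, then let go of it. Leave the short green spindle in the rack and the roll in its holder.

Things in the scene. Friction and masses are not known exactly. Their poses are not given: they have to be found in the camera images.
- spindle: Long spindle, 70 g: aluminium rod 12 mm thick, 120 mm long, blue collar 44 mm across, blue handle 24x24x50 mm. Origin on the axis at collar's front face; y along the rod to its nose (nose y=120, collar -5..0, handle -55..-5 mm); z up. Starts level, axis 60 mm above bench, rod in open-topped notches of a fixed grey rack 71 mm high; handle juts free at the robot's right (rod about +y).
- short_spindle: Wrong spindle, stays in the rack: same form, origin and axes, but collar and handle green, rod 80 mm, handle 40 mm long. It lies parallel to the long one, 100 mm beside it at the same height; which of the two is nearer the robot varies.
- holder: Holder, fixed. Origin: centre of underside, on bench; y along the hole axis, z up. Grey base 120x100 mm; two white cheeks 96 mm wide, 108 mm high, 8 mm thick, outer faces y=-43 and +43 mm; each has a 34 mm round hole centred at x=0, z=70 mm. Enter the -y cheek (robot's right, blue ring round hole), going +y. The collar cannot pass. Let go, the rod lies on the holes' lower rims, axis z=59 mm.
- roll: Yellow label roll, loose, 250 g, 96 mm diameter, 56 mm wide, core hole 40 mm. It rests on rails between the cheeks, its axis in line with their holes (about 70 mm above the bench), top at about 118 mm. Origin: on its axis at the end face by the far (+y) cheek; its z axis runs along the roll's axis towards the ringed cheek.
Things that resemble listed ones, but are neither listed nor needed, are in the scene too. Leave any turquoise or yellow look-alike of the holder alone.

How it is judged:
By the outcome, as a careful person would: the job done as asked, in the order asked, and still so for the second after the job is handed in, with the robot touching nothing.
It also fails if it takes over 40 s, if anything falls off the work surface, if the arm or the gripper's body presses on something with over 40 N, if the wrist force passes 120 N, or if a joint passes its speed limit or range.

## Working session

There is one attempt and no reset: what is moved stays moved. The work goes in short steps, Python scripts to look and compute and a shell command to move; the robot and the scene stay as the last step left them, time stands still between calls to the robot, and variables do not carry over. Pictures are saved under pics/ and viewed, at most 10 in all, crops included, and the job is handed in when it is done.

```bash
mkdir -p pics; ls; cat > h.py <<'E'
import numpy as np,cv2
from workcell import readout,imaging,arm,nets
def cam(n):
    c=imaging.camera(n);c['f']=210/np.tan(np.radians(c['fovy'])/2);return c
def ray(c,uv):
    V=c['view'];d=V[:3,:3].T@np.array([(uv[0]-c['cx'])/c['f'],(uv[1]-c['cy'])/c['f'],1]);return -V[:3,:3].T@V[:3,3],d
def atz(c,uv,z):
    o,d=ray(c,uv);return o+d*(z-o[2])/d[2]
def proj(c,p):
    p=c['view'][:3,:3]@p+c['view'][:3,3];return p[:2]/p[2]*c['f']+[c['cx'],c['cy']]
def save(c,n):
    cv2.imwrite('pics/'+n,c['pixels'][:,:,::-1])
E
python3 - <<'E'
from h import *
np.set_printoptions(precision=4,suppress=True)
o=readout.get_obs();print(o)
ims=[]
for n in['scene','top']:
    c=cam(n);save(c,n+'0.png');print(n,c['fovy'],c['view'])
    for q in['spindle','short_spindle','holder','roll']:
        for f,k in((nets.spot_in,'extent'),(nets.pinpoint,'xy')):
            print(q,k,[(np.round(r[k],1).tolist(),round(r['confidence'],2)) + ((atz(c,r[k],{'holder':0,'roll':.07}.get(q,.06)).round(4).tolist(),) if k=='xy' else ()) for r in f(q,n)])
E
```

```text
pics
{'t': 0.0, 'q': array([ 1.3726,  0.3856,  0.0066, -0.0005, -1.194 , -0.2586]), 'qd': array([ 0.0012, -0.0007,  0.0007,  0.001 , -0.0002, -0.0003]), 'tau': array([ -0.0003, -39.229 ,  18.8403,   4.1864,  -0.0048,   0.    ]), 'position': array([0.2754, 0.5604, 0.2552]), 'eef_rot': array([[ 0.8974, -0.4413, -0.0009],
       [-0.4413, -0.8974, -0.0021],
       [ 0.0001,  0.0022, -1.    ]]), 'ft_force': array([-0.8873, -0.2621, -0.4815]), 'moment': array([-0.0103,  0.0294, -0.0126]), 'grip_force': 0.0, 'width': 0.08518638805433788}
scene 43.1751130971702 [[-0.3643  0.9311 -0.0182  0.1418]
 [ 0.7417  0.2783 -0.6102 -0.3718]
 [-0.5631 -0.2358 -0.792   1.4871]
 [ 0.      0.      0.      1.    ]]
spindle extent [([169.8, 140.7, 68.3, 28.3], 0.79), ([142.9, 168.2, 54.4, 22.8], 0.66)]
spindle xy [([156.1, 139.2], 0.73, [0.4612, -0.2755, 0.06])]
short_spindle extent [([140.3, 166.6, 52.3, 24.7], 0.97)]
short_spindle xy [([136.8, 164.6], 0.76, [0.5465, -0.2772, 0.06])]
holder extent [([360.5, 236.9, 69.6, 84.9], 0.87), ([396.9, 172.9, 66.7, 83.5], 0.75), ([374.1, 344.6, 80.9, 100.5], 0.68), 
[... 682 characters left out ...]
t [([409.6, 202.9, 44.4, 13.1], 0.82), ([209.4, 206.2, 46.8, 45.2], 0.53)]
short_spindle xy [([213.3, 209.7], 0.57, [0.5235, 0.2385, 0.06]), ([412.8, 201.5], 0.56, [0.5522, -0.2789, 0.06])]
holder extent [([197.6, 277.5, 52.3, 55.0], 0.97), ([181.8, 126.5, 52.9, 58.8], 0.93), ([210.9, 205.8, 45.4, 48.2], 0.72), ([148.3, 222.9, 63.2, 54.6], 0.61)]
holder xy [([200.0, 275.5], 0.97, [0.3512, 0.2786, 0.0]), ([209.8, 206.4], 0.94, [0.5385, 0.2586, 0.0]), ([185.1, 130.0], 0.7, [0.7529, 0.3352, 0.0]), ([152.7, 220.0], 0.67, [0.4989, 0.4132, 0.0])]
roll extent [([207.0, 205.0, 23.2, 41.0], 0.78)]
roll xy [([199.6, 201.8], 0.81, [0.5424, 0.2727, 0.07]), ([413.3, 206.0], 0.2, [0.5393, -0.2766, 0.07])]
```

View pics/scene0.png

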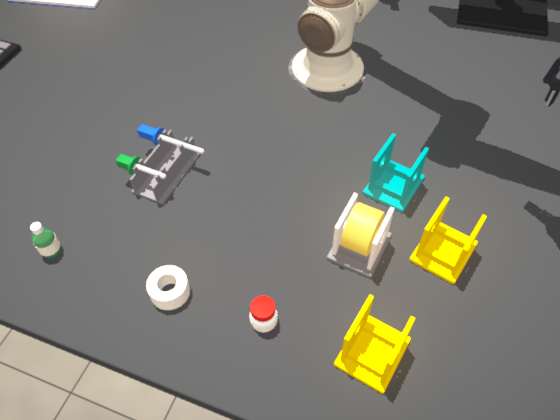

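```bash
python3 - <<'E'
import cv2,numpy as np
a=cv2.imread('pics/top0.png')
L=cv2.resize(a[160:250,110:260],None,fx=5,fy=5,interpolation=2)[:,:800]
R=cv2.resize(a[180:270,340:470],None,fx=5,fy=5,interpolation=2)
cv2.imwrite('pics/topL.png',L)
b=cv2.imread('pics/scene0.png')
A=cv2.resize(b[180:300,300:500],(600,360));B=cv2.resize(a[190:265,350:450],(320,240))
out=np.zeros((600,800,3),np.uint8);out[:360,:600]=A;out[360:,:320]=B;out[360:,330:730]=cv2.resize(a[160:250,110:260],(400,240));cv2.imwrite('pics/c.png',out)
E
```

```text
(no output)
```

View pics/c.png

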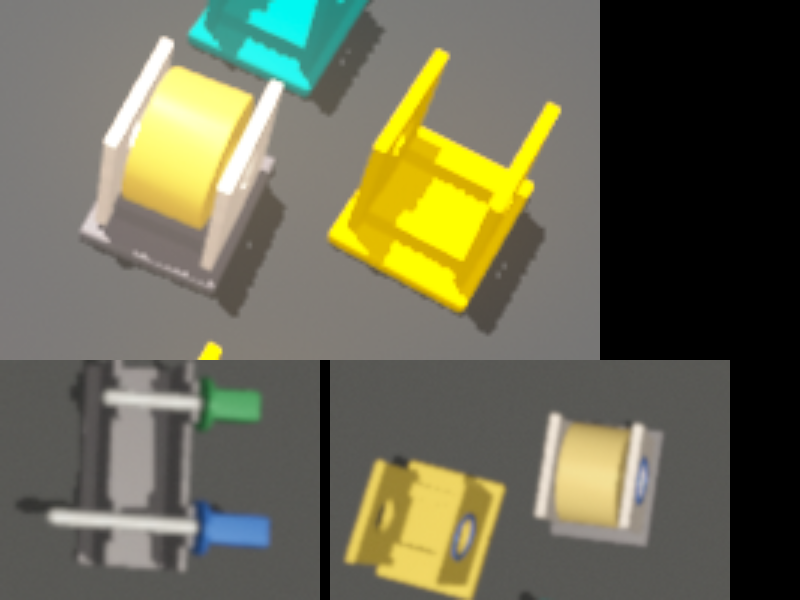

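The first candidates to settle are the spindles: blue-handled long (scene 150,133; top 398,243) or green short (127,162; top 410,203). For the holder they are white with roll (360,240; top 210,206), turquoise (397,175) or yellow (448,240 and 375,345). I choose the blue-handled spindle and the white holder. The crop shows the longer blue rod and the white cheeks with the blue ring on the robot's right. I'm moving above the spindle now.

```bash
python3 -m inch '[[[0,0,0.0222],[0,0,0],1],[[0,0,0.0222],[0,0,0],1],[[0,0,0.0222],[0,0,0],1],[[0,0,0.0222],[0,0,0],1],[[0,0,0.0222],[0,0,0],1],[[0,0,0.0222],[0,0,0],1],[[0,0,0.0222],[0,0,0],1],[[0,0,0.0222],[0,0,0],1]]' 70
python3 -m inch '[[[0,0,0],[0.3,-0.13,0],1],[[0,0,0],[0.3,-0.13,0],1],[[0,0,0],[0.3,-0.13,0],1],[[0,0,0],[0.3,-0.13,0],1],[[0,0,0],[0.3,-0.13,0],1],[[0,0,0],[0.3,-0.13,0],1],[[0,0,0],[0.3,-0.13,0],1],[[0,0,0],[0.3,-0.13,0],1],[[0,0,0],[0.3,-0.09,0],1],[[0,0,0],[0.3,0,0],1],[[0,0,0],[0.3,0,0],1],[[0,0,0],[0.3,0,0],1],[[0,0,0],[0.3,0,0],1],[[0,0,0],[0.3,0,0],1],[[0,0,0],[0.3,0,0],1],[[0,0,0],[0.3,0,0],1],[[0,0,0],[0.3,0,0],1],[[0,0,0],[0.3,0,0],1],[[0,0,0],[0.2,0,0],1],[[0,0,0],[0,0,0],1]]'
python3 - <<'E'
from h import *
np.set_printoptions(precision=4,suppress=True)
o=readout.get_obs();print(o['t'],o['position'],o['q'],o['eef_rot'])
c=cam('wrist');save(c,'w1.png');print(c['fovy'],c['view'])
for q in['spindle','short_spindle']:
    for f,k in((nets.spot_in,'extent'),(nets.pinpoint,'xy')):
        print(q,k,[(np.round(r[k],1).tolist(),round(r['confidence'],2),atz(c,r[k],.06)) for r in f(q,'wrist')])
E
```

```text
t: 1.7
position: [0.2756, 0.5609, 0.2563]
eef_rot: [[-0.008, -1.0, 0.0], [-1.0, 0.008, -0.0], [0.0, -0.0, -1.0]]
ft_force: [-0.8, -0.2, 0.0]
width: 0.0851
grip_force: 0.0
t: 3.7
position: [0.4433, -0.2825, 0.2559]
eef_rot: [[-0.007, -1.0, -0.0], [-1.0, 0.007, -0.0], [0.0, 0.0, -1.0]]
ft_force: [-0.3, -0.1, -0.1]
width: 0.0856
grip_force: 0.0
3.7 [ 0.4433 -0.2825  0.2559] [-0.2581  0.2161 -0.2349  0.0006 -1.1201  0.2512] [[-0.0066 -1.     -0.0004]
 [-1.      0.0066 -0.0005]
 [ 0.0005  0.0004 -1.    ]]
71.04482054665692 [[-1.      0.0065  0.0002  0.4457]
 [ 0.0062  0.9535  0.3013  0.2277]
 [ 0.0018  0.3013 -0.9535  0.4634]
 [ 0.      0.      0.      1.    ]]
spindle extent [([273.8, 220.4, 37.1, 144.5], 0.9, array([ 0.4545, -0.2442,  0.06  ]))]
spindle xy [([274.2, 196.9], 0.86, array([ 0.4536, -0.2719,  0.06  ]))]
short_spindle extent [([185.8, 204.9, 44.3, 107.5], 0.65, array([ 0.5522, -0.2633,  0.06  ]))]
short_spindle xy [([183.1, 191.4], 0.56, array([ 0.5536, -0.2788,  0.06  ]))]
```

View pics/w1.png

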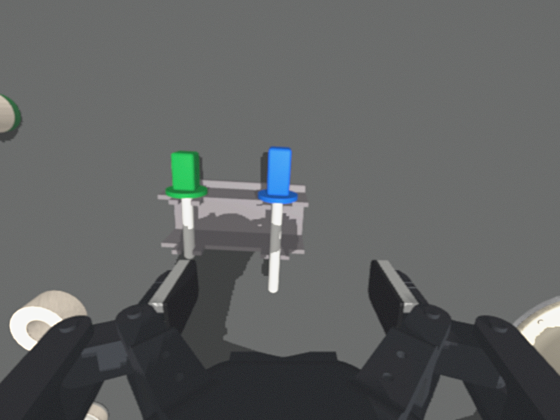

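The blue handle spans (279,148) to (279,195), its collar is at (277,196) and the nose is at (273,292). The green spindle is on the left.

```bash
python3 - <<'E'
from h import *
c=cam('wrist')
for n,uv,z in[('hend',(279.5,148),.072),('hfront',(278.5,192),.072),('collartop',(277.5,196),.06),('rod',(277,206),.066),('nose',(273.3,291),.063)]: print(n,atz(c,uv,z).round(4))
im=cv2.cvtColor(c['pixels'],cv2.COLOR_RGB2HSV);m=(im[...,0]>100)&(im[...,0]<125)&(im[...,1]>150)
m[:,:240]=0;m[:,320:]=0
for r in range(146,204,6):
    x=np.where(m[r])[0]; 
    if len(x):print(r,x.min(),x.max(),atz(c,((x.min()+x.max())/2,r),.072).round(4))
E
```

```text
hend [ 0.4477 -0.3224  0.072 ]
hfront [ 0.449  -0.2764  0.072 ]
collartop [ 0.4503 -0.2687  0.06  ]
rod [ 0.4508 -0.2589  0.066 ]
nose [ 0.4561 -0.1494  0.063 ]
146 269 291 [ 0.4472 -0.3244  0.072 ]
152 268 291 [ 0.4477 -0.3184  0.072 ]
158 268 290 [ 0.4483 -0.3123  0.072 ]
164 268 290 [ 0.4483 -0.3061  0.072 ]
170 268 290 [ 0.4483 -0.2999  0.072 ]
176 267 289 [ 0.4494 -0.2936  0.072 ]
182 267 288 [ 0.45   -0.2872  0.072 ]
188 259 292 [ 0.4521 -0.2807  0.072 ]
194 259 297 [ 0.4495 -0.2742  0.072 ]
```

```bash
python3 -m inch '[[[0,0,0.0067],[0,0,0],1],[[0,0,0],[0.162,-0.041,0.1],1],[[0,0,0],[0,0,0.25],1],[[0,0,0],[0,0,0.25],1],[[0,0,0],[0,0,0.25],1],[[0,0,0],[0,0,0.25],1],[[0,0,0],[0,0,0.17],1],[[0,0,0],[0,0,0],1],[[0,0,0],[0,0,0],1]]'
python3 -m inch '[[[0,0,0],[0,0,0],0],[[0,0,0],[0,0,0],0],[[0,0,0],[0,0,0],0],[[0,0,0],[0,0,0],0],[[0,0,0],[0,0,0],0],[[0,0,0],[0,0,0],0],[[0,0,0],[0,0,0],0],[[0,0,0],[0,0,0],0]]' 70
python3 - <<'E'
from h import *
o=readout.get_obs();print(o)
c=cam('wrist');save(c,'w2.png')
E
```

```text
t: 4.9
position: [0.4494, -0.3036, 0.0665]
eef_rot: [[-0.042, -0.999, 0.0], [-0.999, 0.042, -0.001], [0.001, -0.0, -1.0]]
ft_force: [-0.6, -0.2, -0.0]
width: 0.0854
grip_force: 0.0
t: 5.7
position: [0.4489, -0.3041, 0.0664]
eef_rot: [[-0.044, -0.999, 0.001], [-0.999, 0.044, -0.0], [0.0, -0.001, -1.0]]
ft_force: [-1.0, 0.5, 5.9]
width: 0.0229
grip_force: 69.7
{'t': 5.7, 'q': array([-2.96131117e-01,  4.61891769e-01, -4.26201586e-01,  2.95367117e-04,
       -6.82000771e-01,  2.52188771e-01]), 'qd': array([-0.00064716,  0.00132338,  0.00046076, -0.00070751, -0.00015185,
       -0.00125086]), 'tau': array([-1.22211431e-01, -3.42155278e+01,  1.19721043e+01,  2.61102162e+00,
        3.47527172e-01, -2.69550271e-02]), 'position': array([ 0.44888329, -0.30408057,  0.06637249]), 'eef_rot': array([[-4.36993033e-02, -9.99044538e-01,  6.17323174e-04],
       [-9.99044666e-01,  4.36990722e-02, -3.83003476e-04],
       [ 3.55661081e-04, -6.33470409e-04, -9.99999736e-01]]), 'ft_force': array([-0.97167014,  0.48014223,  5.90719754]), 'moment': array([0.47134937, 0.2347343 , 0.00985265]), 'grip_force': 69.74602103233337, 'width': 0.0229391845559548}
```

View pics/w2.png

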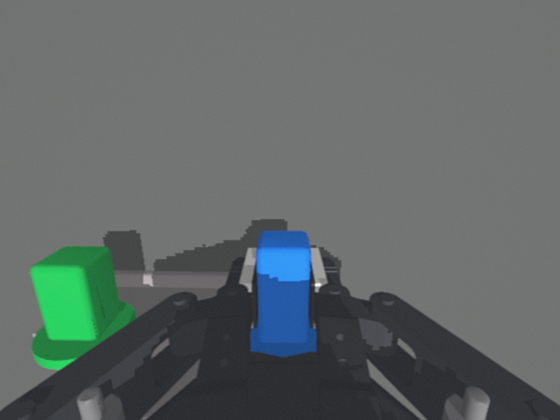

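Gripped (width 23 mm), with the blue handle centred between the pads at (284,290). I lift it and work out the holder pose from the cheek tops in the top and scene pictures.

```bash
python3 -m inch '[[[0,0,0],[0,0,-0.1],0],[[0,0,0],[0,0,-0.2],0],[[0,0,0],[0,0,-0.3],0],[[0,0,0],[0,0,-0.3],0],[[0,0,0],[0,0,-0.2],0],[[0,0,0],[0,0,0],0],[[0,0,0],[0,0,0],0]]'
python3 - <<'E'
from h import *
T=cam('top');S=cam('scene');save(T,'t3.png');save(S,'s3.png')
for c,ps in((T,[(643,425),(627,527),(555,415),(541,517)]),(S,[(168,40),(110,140),(278,85),(222,188)])):
    for p in ps:
        uv=(110+(p[0]-330)/2.667,160+(p[1]-360)/2.667) if c is T else (300+p[0]/3,180+p[1]/3)
        print(np.round(uv,1),atz(c,uv,.108).round(4))
a=cv2.resize(T['pixels'][165:240,180:250,::-1],None,fx=7,fy=7,interpolation=cv2.INTER_CUBIC)
b=cv2.resize(S['pixels'][185:280,325:400,::-1],None,fx=4,fy=4,interpolation=cv2.INTER_CUBIC)
o=np.zeros((525,790,3),np.uint8);o[:,:490]=a;o[:380,490:790]=b;cv2.imwrite('pics/c3.png',o)
for n in('top','scene'):
  print(n,[(np.round(r['xy'],1),round(r['confidence'],2)) for r in nets.pinpoint('spindle',n)])
  print(n,[(np.round(r['extent'],1),round(r['confidence'],2)) for r in nets.spot_in('spindle',n)])
E
```

```text
t: 6.45
position: [0.4484, -0.3037, 0.2306]
eef_rot: [[-0.045, -0.999, 0.001], [-0.999, 0.045, 0.001], [-0.001, -0.001, -1.0]]
ft_force: [-0.8, 0.6, -0.6]
width: 0.0228
grip_force: 69.2
[227.4 184.4] [0.5825 0.1975 0.108 ]
[221.4 222.6] [0.4871 0.2095 0.108 ]
[194.4 180.6] [0.5907 0.2798 0.108 ]
[189.1 218.9] [0.4952 0.2891 0.108 ]
[356.  193.3] [0.4913 0.2136 0.108 ]
[336.7 226.7] [0.5834 0.2017 0.108 ]
[392.7 208.3] [0.5024 0.2919 0.108 ]
[374.  242.7] [0.5937 0.2785 0.108 ]
top []
top [(array([388.4, 237.3,  10.5,   3.8]), 0.38)]
scene [(array([141.2,  84.5]), 0.62)]
scene [(array([161.9,  85.6,  63.7,  29.8]), 0.62)]
```

View pics/c3.png

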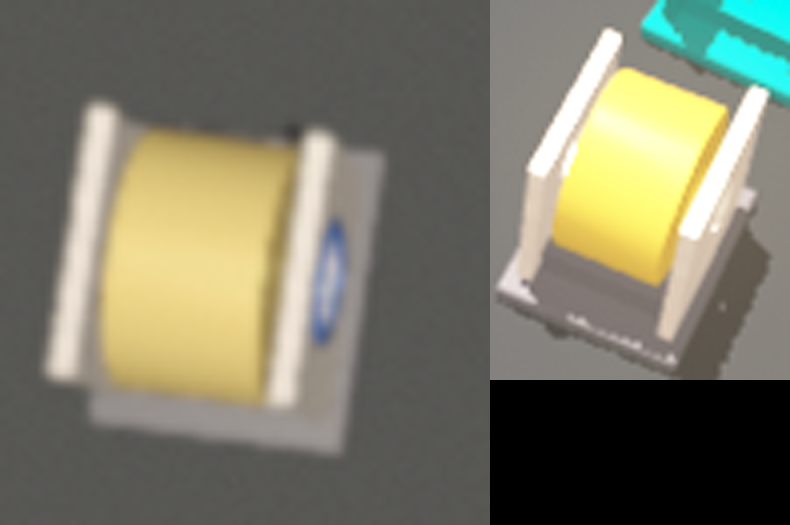

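The ringed cheek top runs from (320,133) to (284,406) in the crop, and the far cheek from (101,103) to (64,379). The holder centre is then about (0.541, 0.246), with its axis direction about (0.118, 0.993). I go to a point in front of the ring, still high.

```bash
python3 -m inch '[[[0,0,0.0117],[0,0,0],0],[[0,0,0],[-0.1,0,0],0],[[0,0,0],[-0.25,-0.03,0],0],[[0,0,0],[-0.28,-0.03,0],0],[[0,0,0],[-0.28,-0.03,0],0],[[0,0,0],[-0.28,-0.03,0],0],[[0,0,0],[-0.28,-0.03,0],0],[[0,0,0],[-0.28,-0.03,0],0],[[0,0,0],[-0.25,0,0],0],[[0,0,0],[-0.13,0,0],0],[[0,0,0],[0,0,0.2],0],[[0,0,0],[0,0,0.2],0],[[0,0,0],[0,0,0],0],[[0,0,0],[0,0,0],0]]'
cat > chk.py <<'E'
from h import *
import sys
np.set_printoptions(precision=4,suppress=True)
o=readout.get_obs();p=o['position'];R=o['eef_rot'];d=-R[:,0]
print(o['t'],p,R[:,0],o['ft_force'])
C=np.array([.541,.246]);D=np.array([np.sin(.118),np.cos(.118)]);H=np.array([D[1],-D[0]])
org=p+.0064*R[:,2]+.034*d;nose=org+.12*d
for n,q in(('org',org),('nose',nose)): print(n,q,'holder x,y',(q[:2]-C)@H,(q[:2]-C)@D)
out=[]
for n in('scene','top'):
    c=cam(n);im=c['pixels'][:,:,::-1].copy();pts=[proj(c,q) for q in(org,nose)]
    print(n,pts)
    m=((pts[0]+pts[1])/2).astype(int);x0,y0=np.clip(m-[50,70],0,None)
    k=cv2.resize(im[y0:y0+140,x0:x0+100],None,fx=4,fy=4,interpolation=2)
    for q in pts: cv2.circle(k,tuple(int(v) for v in ((q-[x0,y0]+.5)*4)),3,(0,0,255),1)
    out.append(k)
h=max(k.shape[0] for k in out)
cv2.imwrite('pics/'+sys.argv[1],np.hstack([np.pad(k,((0,h-k.shape[0]),(0,0),(0,0))) for k in out]))
E
python3 chk.py k1.png
```

```text
t: 8.15
position: [0.5129, 0.0104, 0.171]
eef_rot: [[-0.116, -0.993, -0.001], [-0.993, 0.116, -0.001], [0.001, 0.001, -1.0]]
ft_force: [-1.0, 1.0, 0.0]
width: 0.0228
grip_force: 69.2
8.15 [0.5129 0.0104 0.171 ] [-0.1157 -0.9933  0.001 ] [-0.9775  1.0164  0.0244]
org [0.5169 0.0442 0.1646] holder x,y -0.00022176475207500544 -0.20323089229450372
nose [0.5307 0.1634 0.1644] holder x,y -0.0004655835528140626 -0.08323120312383073
scene [array([272.923 , 161.6713]), array([327.9226, 182.9926])]
top [array([289.242 , 209.1578]), array([238.1551, 202.5191])]
```

View pics/k1.png

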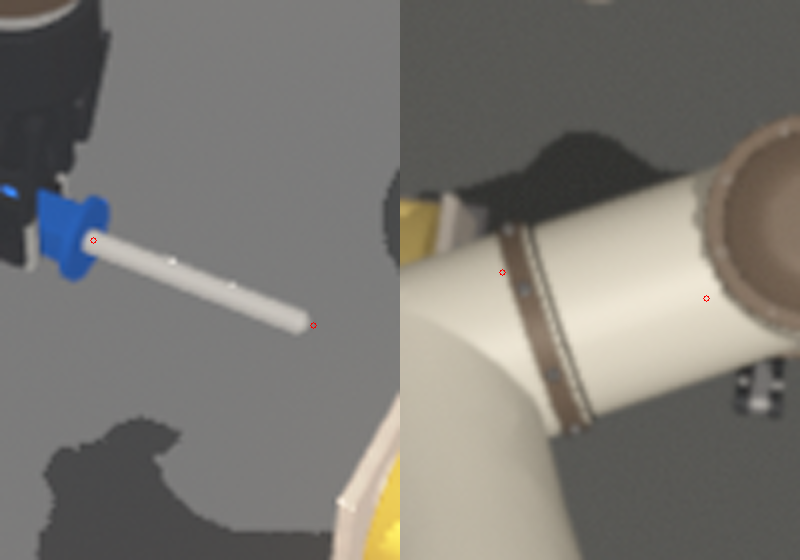

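The overlay matches: the rod base is at (93,240) as predicted, and the nose at (303,323) is about 4 mm shorter than predicted, with no tilt. I lower it and approach the ring.

```bash
python3 -m inch '[[[0,0,0],[0,0,0.16],0],[[0,0,0],[0,0,0.16],0],[[0,0,0],[0,0,0.16],0],[[0,0,0],[0,0,0.16],0],[[0,0,0],[-0.1,0,0],0],[[0,0,0],[-0.1,0,0],0],[[0,0,0],[0,0,0],0],[[0,0,0],[0,0,0],0]]'
python3 chk.py k2.png
```

```text
t: 9.05
position: [0.5176, 0.0413, 0.0765]
eef_rot: [[-0.116, -0.993, 0.003], [-0.993, 0.116, 0.001], [-0.002, -0.003, -1.0]]
ft_force: [-0.1, 0.2, -0.6]
width: 0.0232
grip_force: 69.2
9.05 [0.5176 0.0413 0.0765] [-0.1155 -0.9933 -0.0016] [-0.0881  0.1832 -0.5847]
org [0.5215 0.075  0.0701] holder x,y 0.0007869126082173368 -0.17206942989827034
nose [0.5354 0.1942 0.0703] holder x,y 0.0005211234594665964 -0.052069868461927175
scene [array([286.7708, 196.912 ]), array([338.9517, 218.0256])]
top [array([276.3998, 210.9652]), array([230.0407, 204.9327])]
```

View pics/k2.png

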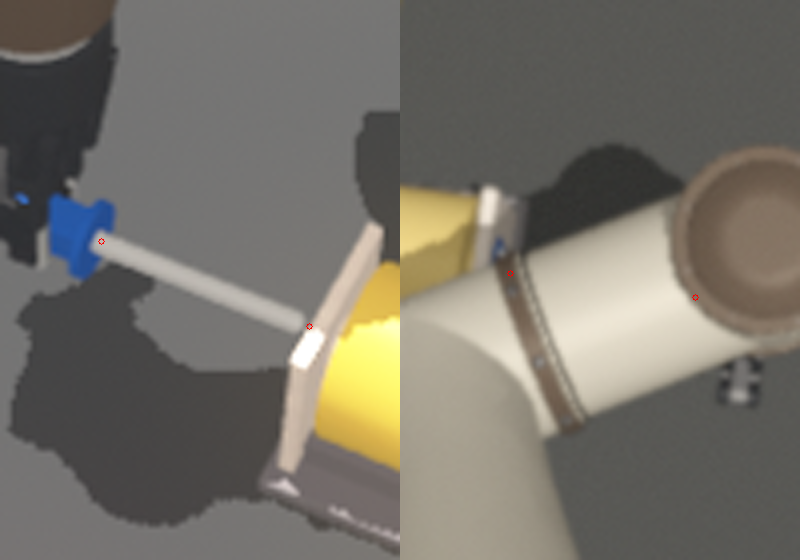

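The nose is just in front of the ringed cheek, at crop (303,323). I advance it in slow steps and watch the force.

```bash
python3 -m inch '[[[0,0,0],[-0.07,0,0],0],[[0,0,0],[-0.07,0,0],0],[[0,0,0],[-0.07,0,0],0],[[0,0,0],[-0.07,0,0],0],[[0,0,0],[0,0,0],0]]'
```

```text
t: 9.65
position: [0.5218, 0.0833, 0.0748]
eef_rot: [[-0.115, -0.993, 0.001], [-0.993, 0.115, 0.0], [-0.0, -0.001, -1.0]]
ft_force: [0.1, 0.1, -0.4]
width: 0.0231
grip_force: 69.2
```

```bash
python3 -m inch '[[[0,0,0],[-0.07,0,0],0],[[0,0,0],[-0.07,0,0],0],[[0,0,0],[-0.07,0,0],0],[[0,0,0],[-0.07,0,0],0],[[0,0,0],[-0.07,0,0],0],[[0,0,0],[0,0,0],0]]'
python3 -m inch '[[[0,0,0],[-0.07,0,0],0],[[0,0,0],[-0.07,0,0],0],[[0,0,0],[0,0,0],0]]'
python3 chk.py k3.png
```

```text
t: 10.25
position: [0.528, 0.1353, 0.0749]
eef_rot: [[-0.116, -0.993, 0.001], [-0.993, 0.116, 0.0], [-0.0, -0.001, -1.0]]
ft_force: [-0.0, -0.9, -0.1]
width: 0.0233
grip_force: 69.2
t: 10.55
position: [0.5305, 0.156, 0.0749]
eef_rot: [[-0.116, -0.993, 0.001], [-0.993, 0.116, 0.0], [-0.001, -0.001, -1.0]]
ft_force: [-0.1, -0.3, -1.2]
width: 0.0234
grip_force: 69.2
10.55 [0.5305 0.156  0.0749] [-0.1159 -0.9933 -0.0006] [-0.1213 -0.2526 -1.1566]
org [0.5344 0.1898 0.0686] holder x,y 0.00010107767846432695 -0.05660643605555639
nose [0.5483 0.309  0.0686] holder x,y -0.00011473085059735655 0.06339335063285835
scene [array([336.9421, 217.5458]), array([392.4694, 240.0838])]
top [array([231.8487, 205.4015]), array([185.683 , 199.3788])]
```

View pics/k3.png

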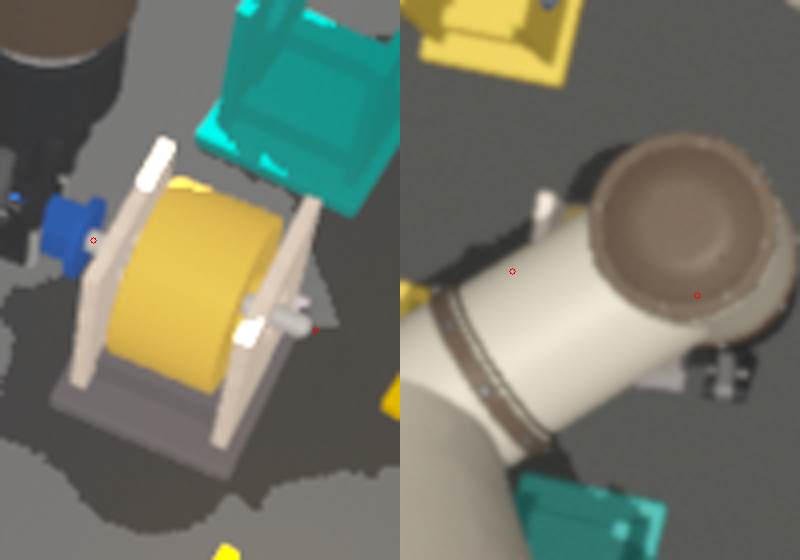

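The rod is through both cheeks, with the nose at crop (305,320) and the collar still about 17 mm short. I lower it 6 mm and creep the collar home.

```bash
python3 -m inch '[[[0,0,0],[0,0,0.02],0],[[0,0,0],[0,0,0.02],0],[[0,0,0],[-0.04,0,0],0],[[0,0,0],[-0.03,0,0],0],[[0,0,0],[0,0,0],0]]'
python3 -m inch '[[[0,0,0],[-0.015,0,0],0],[[0,0,0],[0,0,0],0]]'
python3 -m inch '[[[0,0,0],[-0.015,0,0],0],[[0,0,0],[0,0,0],0]]'
```

```text
t: 11.15
position: [0.5315, 0.1658, 0.0689]
eef_rot: [[-0.117, -0.993, 0.001], [-0.993, 0.117, 0.0], [-0.0, -0.001, -1.0]]
ft_force: [-0.3, -0.3, -0.8]
width: 0.0229
grip_force: 69.2
t: 11.35
position: [0.5315, 0.1676, 0.0689]
eef_rot: [[-0.117, -0.993, 0.0], [-0.993, 0.117, 0.0], [-0.0, -0.0, -1.0]]
ft_force: [0.2, -0.1, -0.4]
width: 0.0233
grip_force: 69.2
t: 11.55
position: [0.5318, 0.1698, 0.0689]
eef_rot: [[-0.117, -0.993, 0.0], [-0.993, 0.117, 0.0], [-0.0, -0.0, -1.0]]
ft_force: [-0.3, -0.2, -0.0]
width: 0.023
grip_force: 69.2
```

```bash
python3 -m inch '[[[0,0,0],[-0.01,0,0],0],[[0,0,0],[0,0,0],0]]'
python3 -m inch '[[[0,0,0],[-0.01,0,0],0],[[0,0,0],[0,0,0],0]]'
python3 -m inch '[[[0,0,0],[-0.01,0,0],0],[[0,0,0],[0,0,0],0]]'
```

```text
t: 11.75
position: [0.5319, 0.1712, 0.0688]
eef_rot: [[-0.117, -0.993, 0.0], [-0.993, 0.117, 0.0], [-0.0, -0.0, -1.0]]
ft_force: [-1.1, -0.5, 0.2]
width: 0.0229
grip_force: 69.2
t: 11.95
position: [0.5319, 0.172, 0.0688]
eef_rot: [[-0.117, -0.993, -0.001], [-0.993, 0.117, -0.001], [0.001, 0.001, -1.0]]
ft_force: [-0.6, -2.7, 0.4]
width: 0.0232
grip_force: 69.3
t: 12.15
position: [0.5318, 0.1721, 0.0688]
eef_rot: [[-0.117, -0.993, -0.002], [-0.993, 0.117, -0.003], [0.003, 0.002, -1.0]]
ft_force: [1.9, -7.9, 1.2]
width: 0.0229
grip_force: 69.5
```

Collar contact (−8 N along the axis). I lower it 2 mm, release and look.

```bash
python3 -m inch '[[[0,0,0],[0,0,0.015],0],[[0,0,0],[0,0,0],0],[[0,0,0],[0,0,0],0.8],[[0,0,0],[0,0,0],0.8],[[0,0,0],[0,0,0],0.8],[[0,0,0],[0,0,0],0.8],[[0,0,0],[0,0,0],0.8],[[0,0,0],[0,0,0],0.8]]'
python3 chk.py k4.png
```

```text
t: 12.95
position: [0.5323, 0.1742, 0.0666]
eef_rot: [[-0.117, -0.993, 0.0], [-0.993, 0.117, 0.0], [-0.0, -0.0, -1.0]]
ft_force: [0.1, 0.3, 0.4]
width: 0.0683
grip_force: 0.0
12.95 [0.5323 0.1742 0.0666] [-0.117  -0.9931 -0.0002] [0.1296 0.3469 0.3686]
org [0.5362 0.208  0.0602] holder x,y -0.00024610758884874843 -0.03830362639198178
nose [0.5503 0.3272 0.0602] holder x,y -0.0003285740392184577 0.08169634334799354
scene [array([344.894 , 223.1383]), array([400.5974, 245.9028])]
top [array([225.2285, 204.9709]), array([179.4636, 198.95  ])]
```

View pics/k4.png

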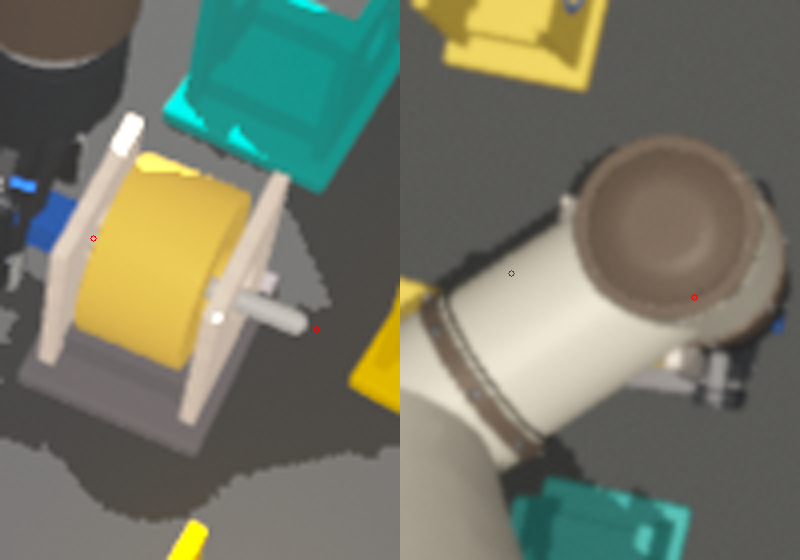

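Released, with the rod lying in both cheeks. I retreat straight up and away.

```bash
python3 -m inch '[[[0,0,0],[0,0,-0.1],0.8],[[0,0,0],[0,0,-0.2],0.8],[[0,0,0],[0,0,-0.25],0.8],[[0,0,0],[0,0,-0.3],0.8],[[0,0,0],[0.25,0,-0.2],0.8],[[0,0,0],[0.3,0,0],0.8],[[0,0,0],[0.3,0,0],0.8],[[0,0,0],[0.3,0,0],0.8],[[0,0,0],[0.3,0,0],0.8],[[0,0,0],[0.2,0,0],0.8],[[0,0,0],[0,0,0],0.8],[[0,0,0],[0,0,0],0.8]]'
python3 - <<'E'
from h import *
T=cam('top');S=cam('scene')
D=np.array([np.sin(.118),np.cos(.118)])
a=cv2.resize(T['pixels'][165:240,175:255,::-1],None,fx=5,fy=5,interpolation=2)
b=cv2.resize(S['pixels'][175:270,310:410,::-1],None,fx=4,fy=4,interpolation=2)
o=np.zeros((380,800,3),np.uint8);o[:375,:400]=a;o[:,400:]=b
cv2.imwrite('pics/f.png',o)
E
```

```text
t: 14.25
position: [0.5031, -0.0723, 0.2241]
eef_rot: [[-0.119, -0.993, 0.0], [-0.993, 0.119, 0.0], [-0.0, -0.0, -1.0]]
ft_force: [-0.2, -0.2, -0.1]
width: 0.0683
grip_force: 0.0
```

View pics/f.png

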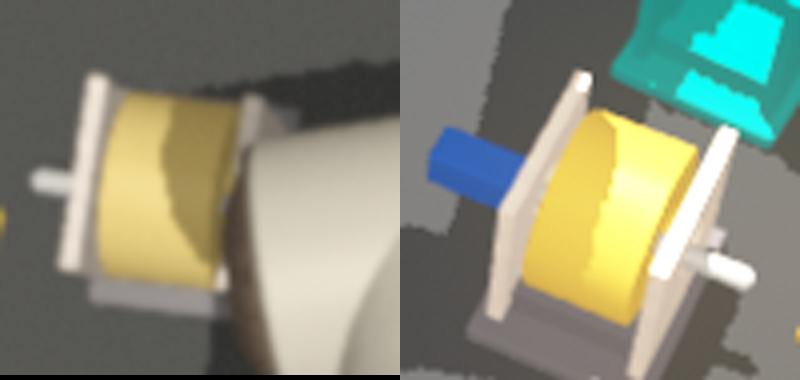

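The rod is seated through both cheeks, with its nose out at (33,182) on the left and (752,278) on the right; the handle is outside the ringed cheek and the roll is in place. I check the collar seating from the nose position and the green spindle numerically, after clearing the arm from the top view.

```bash
python3 -m inch '[[[0,0,0],[0.3,0,0],0.8],[[0,0,0],[0.3,0,0],0.8],[[0,0,0],[0.3,0.1,0],0.8],[[0,0,0],[0.3,0.1,0],0.8],[[0,0,0],[0,0,0],0.8],[[0,0,0],[0,0,0],0.8]]'
python3 - <<'E'
from h import *
np.set_printoptions(precision=4,suppress=True)
C=np.array([.541,.246]);D=np.array([np.sin(.118),np.cos(.118)]);H=np.array([D[1],-D[0]])
T=cam('top')
def loc(c,uv,z): p=atz(c,uv,z)[:2]-C;return np.array([p@H,p@D])
S=cam('scene')
print('nose',loc(T,(181.6,201.4),.059),loc(S,(310+755/4,175+278/4),.059))
m=cv2.cvtColor(T['pixels'],cv2.COLOR_RGB2HSV);b=(m[...,0]>100)&(m[...,0]<125)&(m[...,1]>120)
b[:,:215]=0;b[:,270:]=0;b[:180]=0;b[230:]=0
for u in range(215,270):
    n=np.where(b[:,u])[0]
    if len(n):print(u,len(n),loc(T,(u,n.mean()),.07),end=' | ')
print([(r['xy'],atz(T,r['xy'],.06)) for r in nets.pinpoint('short_spindle','top')],[(r['xy'],r['confidence']) for r in nets.pinpoint('short_spindle','scene')])
E
```

```text
t: 14.95
position: [0.4524, -0.247, 0.224]
eef_rot: [[-0.118, -0.993, 0.0], [-0.993, 0.118, 0.0], [-0.0, -0.0, -1.0]]
ft_force: [-0.5, 1.1, -0.7]
width: 0.0684
grip_force: 0.0
nose [-0.0058  0.0755] [-0.0936  0.2522]
225 5 [-0.0141 -0.0411] | 226 12 [-0.0074 -0.0427] | 227 16 [-0.0019 -0.0445] | 228 14 [ 0.001  -0.0467] | 229 12 [-0.0013 -0.0496] | 230 10 [-0.0035 -0.0525] | 231 10 [-0.0031 -0.0551] | 232 10 [-0.0028 -0.0576] | 233 11 [-0.0037 -0.0603] | 234 11 [-0.0034 -0.0629] | 235 11 [-0.0031 -0.0654] | 236 10 [-0.004  -0.0681] | 237 10 [-0.0037 -0.0707] | 238 10 [-0.0033 -0.0732] | 239 10 [-0.003  -0.0758] | 240 10 [-0.0026 -0.0783] | 241 11 [-0.0036 -0.081 ] | 242 11 [-0.0032 -0.0836] | 243 10 [-0.0042 -0.0863] | 244 10 [-0.0038 -0.0888] | 245 10 [-0.0035 -0.0914] | 246 10 [-0.0032 -0.0939] | 247 8 [-0.0028 -0.0965] | 248 2 [ 0.0026 -0.0983] | [] [([135.9, 165.1], 0.79)]
```

The handle end is at −98 mm and the nose at about +76 mm (flush would be −98 and +77), so the collar is seated. The green spindle is unmoved.

```bash
python3 -c "
from workcell import arm
print(arm.hand_in())"
```

```text
the job is handed in; nothing more can be done
None
```

I fitted the long blue spindle through the ringed cheek, the roll's core and the far cheek. Its collar is against the ringed cheek to within about 1–2 mm by camera. I let go and handed the job in at about 15 s; the roll is still in its holder and the green spindle is still in the rack.

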